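Close the refill flap of the pick dispenser

ROBOT

A 6-joint arm with a two-finger parallel gripper is mounted at the origin on the work surface. World frame = base frame: x ahead of the robot, y to its left, z up, the work surface at z = 0. Lengths are in m, angles in rad, forces in N, time in s.
With the tool pointing down it reaches from about 0.375 to 0.9 m from the base axis. Payload 3.1 kg.
Tool frame: the origin (TCP) lies midway between the tips of the shut fingers; the grasp point (between the pads) lies grip_point_offset behind it (grip_point_offset is the distance from the TCP to the grasp point, in m); y points along the fingers, z is the direction in which the jaws open and shut, and the axes are right-handed (so a half turn about y gives the same grasp; the last joint's range is limited). The gripper opens to 87 mm and grips with 3 to 60 N. Pads are 19 mm wide; open, the fingers measure 117 mm over their backs; the gripper's body (75 mm by 190 mm) begins 51 mm behind the grasp point.
Start: joints at [-1.415, 0.527, 1.433, -0, 1.181, -0.178], TCP at [0.205, -0.59, 0.223] pointing down, gripper open.
Joint ranges: [-3.08, 3.08], [-0.75, 2.2], [0.22, 2.44], [-1.43, 4.57], [0, 2.65], [-2.85, 2.85]. Speed limits (rad/s): [2.79, 2.79, 3.14, 3.14, 3.14, 3.14].

INTERFACE

Orientations are given as a unit quaternion [x, y, z, w].
In Python, from rig import * gives the robot as it stands.
- The arm moves only by the tool jog_arm, never from a script. Its argument "increments" is a list that holds one entry, the list of rows, each a list of 7 numbers: the turn, a rotation vector about the world's x, y, z in degrees, then the shift along the world's x, y, z in m, then the closure, from -1 (fully open) to 1 (shut), so that 0 is half open. In form: [[[rx, ry, rz, x, y, z, jaw], ...]]. A call has 1 to 8 rows; each row is the pose to reach, as a shift and turn from the pose measured when the call began; what a row does not reach only later rows make up. A row lasts 1/10 s, in which the tool goes at most 50 mm and 8.59 degrees, less where a joint would pass 70% of its speed; a pose out of reach is approached as far as the arm can. A call with a gripper value outside its range is refused whole. The fingers move at their own pace and stop on an object; "squeeze" is the grip in N (left out, the last holds). Time passes only in rows, so rows that repeat a pose let the fingers close. It gives the time, the measured TCP pose, the force and the opening at its end, in the units of the state.
- get_obs(): the state, without advancing time (a new reading comes with each control period).
- camera(name): name is "scene" or "top"; returns the picture (480x640x3 uint8, red, green, blue); there is no depth.
- camera_info(name): a dict with "K" (3x3 intrinsics, pixels), "R" (3x3) and "t" (3): a world point X has camera coordinates R X + t. Camera axes: x right, y down, z forward; pixel columns grow to the right and rows downward; lengths in m; the calibration is good to about 2 mm. A picture is of the moment at which its call begins. camera_info takes no time and is no camera call.
- hand_in(): hands the job in, once; it reports no verdict.
The state is a dict: "time": time; "q": joint angles; "joint_velocities": joint speeds; "joint_torque": joint torques, N m; "position": TCP position; "tool_rot": TCP orientation; "ft_force": force on the tool from outside, world axes, zero at the start; "moment": the same for the moment, N m; "grip_width": finger opening in m.
Only numpy, scipy, OpenCV 4.12 (cv2) and the standard library are available. Lean on these libraries where they do the work, as an engineer would, in place of code of your own. Each camera call takes 0.05 s, during which the arm holds its last target.

TASK

The pick dispenser has just been refilled: using the fingertips only, gently fold its orange flap over the open top, then press it flat and push it fully home by its white rib so that its free edge is tucked beneath the aluminium lip and the flap stays shut when you let go and move away. Do not pinch or lift anything, keep the dispenser where it stands, and leave the other things on the table where they are.

Things in the scene. Friction and masses are not known exactly. Their poses are not given: they have to be found in the camera images.
- dispenser: Loose pick dispenser, about 1.3 kg, a black box 130 (x) x 96 (y) x 72 mm on a steel foot plate 136 x 102 mm, open on top over the picks. Origin: centre of its underside, on the table. Its x axis points from the flap's hinge to the aluminium retaining lip (the way the flap folds over), z up. The red plunger on its +x face plays no part.
- hinge_mid (a point): Middle of the flap's hinge axis, at (-52, 0, 75.5) mm in the dispenser's frame; the axis runs along the dispenser's y. Turns with the dispenser, not with the flap.
- lip_front (a point): Middle of the lower front edge of the aluminium retaining lip, at (44, 0, 80) mm in the dispenser's frame. The lip is 88 mm wide, reaches from here 19 mm along +x to its riser, its top is 85 mm above the table (a small flared lead-in starts 6 mm before this point, its top 87 mm above the table).
- hatch (a joint): Fold angle of the orange flap in rad: 0 = lying flat over the box top, 1.57 = upright, 1.9 = leaning back away from the lip. Starts anywhere between 1.15 and 1.75. Friction holds it there, but when folded flat a spring lifts it open again (to about 1 rad) unless its edge is under the lip. Folding it takes up to about 0.15 N m (2 to 3 N on the flap).
- flap (a joint): How far the flap has been slid along its own plane, out from the hinge, in m: 0 = drawn back, 0.022 = fully home. It starts 0 to 3 mm out. The slotted hinge slides with about 3 N of friction and stays where left. The flap passes the lip when folded only while slid out less than about 5 mm; pressed flat it has 2.5 mm of room under the lip; fully home its edge lies 10 mm beneath the lip.
- flap_edge (a point): Middle of the flap's free edge. The orange flap is 78 mm long, 76 mm wide, 4 mm thick; its edge lies 84 mm from the hinge axis when drawn back, 106 mm when fully home. Its mid-plane passes through the hinge axis.
- rib_mid (a point): Middle of the hinge-side face of the white push rib on the flap's outer face (the top when folded): 58 mm from the hinge axis when drawn back, 60 mm long across the flap, 6 mm thick, standing 8 mm proud of the flap. Its frame turns with the flap: x along the flap away from the hinge, z out of the outer face. A fingertip pressed on the flap between hinge and rib can push the flap home against this face.
- cradle: Wooden phone cradle, 75 x 90 mm foot, about 105 mm tall. A bystander. Origin: centre of its underside.
- capo: Steel guitar capo lying flat, about 75 x 45 x 12 mm. A bystander. Origin: centre of its underside.
- tuner: Blue plastic tuner clip lying flat, about 80 x 34 x 13 mm. A bystander. Origin: centre of its underside.
- strings: Square green pack of guitar strings lying flat, 80 x 80 x 14 mm. A bystander. Origin: centre of its underside.
- slide: Upright brass finger slide (a tube), 29 mm across, 60 mm tall. A bystander. Origin: centre of its underside.
- jar: Amber jar with a red cap, 64 mm across, 65 mm tall. A bystander. Origin: centre of its underside.
There are look-alikes about, which are no part of the job. There is more than one size of the dispenser; the job needs the largest.

How it is judged:
On the way, in this order (a step that is already met when the one before it is completed fails the run):
1. the flap is folded over, flat on the box top, not yet under the lip (value of joint hatch below 0.12 rad and value of joint flap below 0.014 m), for 0.05 s.
2. the flap's edge is pushed in beneath the lip (value of joint hatch below 0.06 rad and value of joint flap above 0.017 m and x of flap_edge in the frame of lip_front above 0.004 m and z of flap_edge in the frame of lip_front below 0 m), for 0.2 s.
At the end, for the whole second after the job is handed in: The flap lies flat (within 0.06 rad), slid at least 17 of its 22 mm home with its edge at least 4 mm beneath the lip, and stays so with nothing touching it; the dispenser stands level, still, within 30 mm of where it began, and every bystander is within 30 mm of where it began (all of step 2 and linear speed of dispenser below 0.02 m/s and angle between dispenser's own z axis and vertical below 0.1 rad and distance of each of dispenser, cradle, capo, tuner, strings, slide, jar from where it was at the start of the episode below 0.03 m and velocity of joint hatch between -0.1 and 0.1 rad/s).
It fails at once if the dispenser is lifted or tipped (height (world z) of dispenser above 0.012 m or angle between dispenser's own z axis and vertical above 0.15 rad).
It fails at once if the dispenser is shoved more than 30 mm (distance of dispenser from where it was at the start of the episode above 0.03 m).
It fails at once if the flap is pressed or squeezed with more than 60 N (contact force between the fingers and flap above 60 N).
It fails at once if a bystander is lifted, carried or knocked more than 30 mm (distance of any of cradle, capo, tuner, strings, slide, jar from where it was at the start of the episode above 0.03 m or height (world z) of any of cradle, capo, tuner, strings, slide, jar above 0.015 m).
It also fails if it takes over 32 s, if anything falls off the work surface, if the arm or the gripper's body presses on something with over 40 N, if the wrist force passes 120 N, or if a joint passes its speed limit or range.

## Working session

There is one attempt and no reset: what is moved stays moved. The work goes in short steps, Python scripts to look and compute and a tool call to move; the robot and the scene stay as the last step left them, time stands still between calls to the robot, and variables do not carry over. Pictures are saved under pics/ and viewed, and the job is handed in when it is done.

Besides the shell and the picture viewer there is one more tool, called after "Emit:" as a command line: name --argument value ..., lists and objects as JSON in quotes. jog_arm: Moves the arm, as the interface text tells. Its arguments: {"type":"object","properties":{"increments":{"type":"array","items":{"type":"array","items":{"type":"array","items":{"type":"number"}}}},"squeeze":{"type":"number"}},"required":["increments"]}

```bash
ls; mkdir -p pics; python3 - <<'E'
from rig import *
import cv2
for n in ("scene","top"):
    im=camera(n); cv2.imwrite(f"pics/{n}0.png",im[:,:,::-1]); i=camera_info(n); print(n,i)
o=get_obs(); print(o)
E
```

```text
pics
scene {'K': array([[494.28621236,   0.        , 320.74895951],
       [  0.        , 494.28621236, 238.2023315 ],
       [  0.        ,   0.        ,   1.        ]]), 'R': array([[ 0.26569729,  0.96379914,  0.02227483],
       [ 0.54143673, -0.13006482, -0.83061989],
       [-0.79765357,  0.23275386, -0.55639413]]), 't': array([-0.1587985 , -0.24852859,  1.40095143])}
top {'K': array([[591.00148485,   0.        , 314.6613727 ],
       [  0.        , 591.00148485, 243.92182338],
       [  0.        ,   0.        ,   1.        ]]), 'R': array([[ 0.022004  , -0.99975022,  0.00391441],
       [-0.99810802, -0.02219236, -0.05734005],
       [ 0.05741259, -0.00264529, -0.99834703]]), 't': array([-0.00227202,  0.56692774,  1.40586003])}
{'time': 0.1, 'q': array([-1.41552958e+00,  5.28396921e-01,  1.43377198e+00, -1.82136502e-05,
        1.18140478e+00, -1.78497539e-01]), 'joint_velocities': array([ 0.00050866, -0.001875  , -0.00255019,  0.00114194, -0.00076994,
        0.00237735]), 'joint_torque': array([-3.18417888e-04, -4.40984809e+01, -1.77150697e+01,  6.35123346e-02,
        5.33927337e-02, -4.04008006e-05]), 'position': array([ 0.20467154, -0.58983703,  0.22165562]), 'tool_rot': array([-0.11745671,  0.69798294, -0.6965821 ,  0.11746107]), 'ft_force': array([ 0.60025063, -0.87714188,  0.14798253]), 'moment': array([ 0.0318721 ,  0.00463953, -0.03966835]), 'grip_width': 0.08680284404743643}
```

View pics/scene0.png

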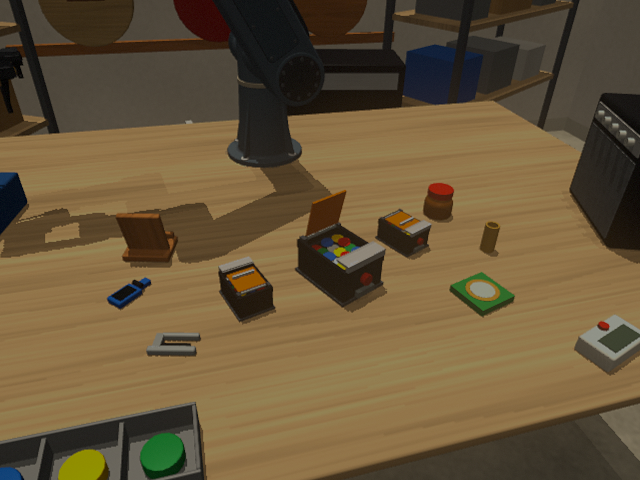

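View pics/top0.png

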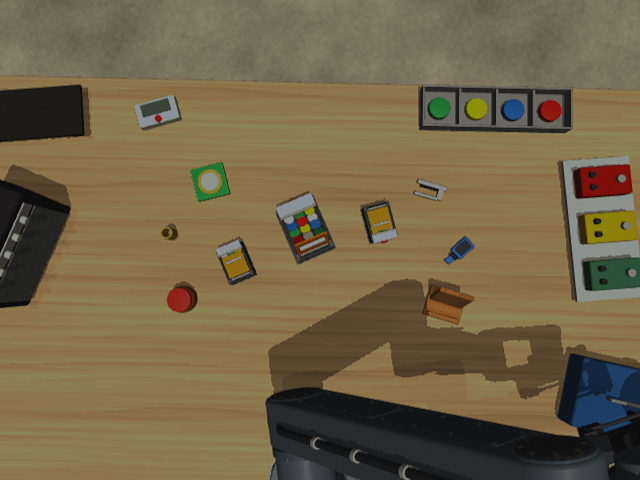

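The large open dispenser is the target: scene around (340,250), top around (305,228). The two small closed ones beside it are look-alikes. I'll zoom in on it.

```bash
python3 - <<'E'
import cv2
a=cv2.imread("pics/scene0.png")[180:310,280:400]; b=cv2.imread("pics/top0.png")[180:275,260:350]
f=lambda x,s:cv2.convertScaleAbs(cv2.resize(x,None,fx=s,fy=s,interpolation=cv2.INTER_CUBIC),alpha=1.6)
cv2.imwrite("pics/c1.png",f(a,4.5));cv2.imwrite("pics/c2.png",f(b,6))
E
```

```text
(no output)
```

View pics/c1.png

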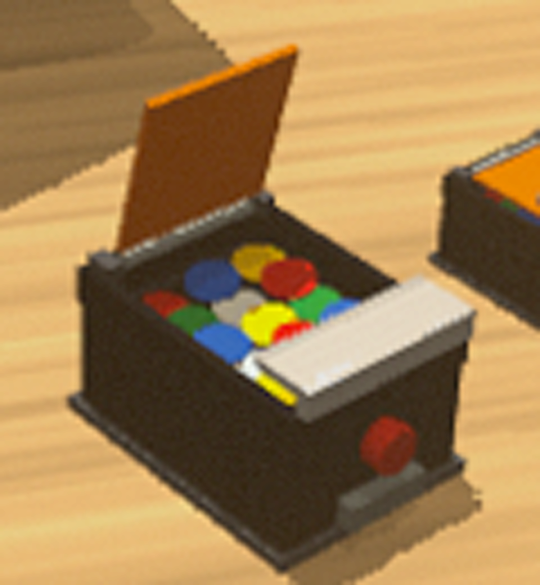

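View pics/c2.png

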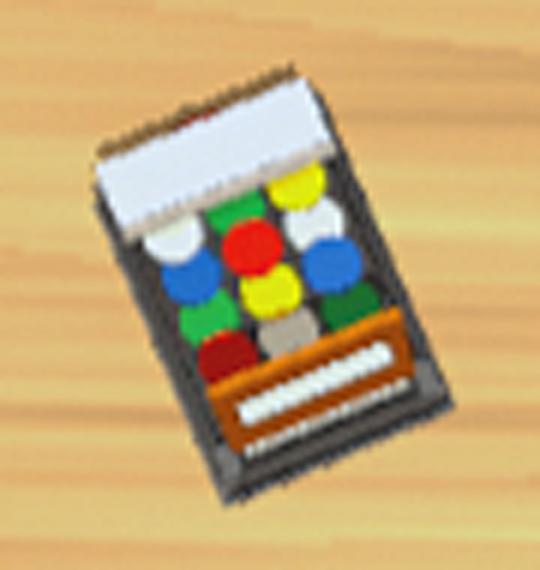

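```bash
cat > fit.py <<'E'
import numpy as np
from rig import camera_info
from scipy.optimize import least_squares
C={n:camera_info(n) for n in("scene","top")}
def proj(n,X):
    c=C[n];p=(c["K"]@(c["R"]@np.asarray(X).T+c["t"][:,None]));return (p[:2]/p[2]).T
def W(p,L):
    x,y,a=p[:3];c,s=np.cos(a),np.sin(a);L=np.atleast_2d(L)
    return np.c_[x+c*L[:,0]-s*L[:,1],y+s*L[:,0]+c*L[:,1],L[:,2]]
def flap(p,u,v,w):  # u along flap, v across, w out of outer face(mm->m)
    h=p[3];return [-.052+u*np.cos(h)-w*np.sin(h)*-1*-1,v,.0755+u*np.sin(h)+w*np.cos(h)]
E
cat > f0.py <<'E'
from fit import *
obs=[]
S=lambda a,b:(280+a/4.5,180+b/4.5); T=lambda a,b:(260+a/6,180+b/6)
# outer face: at h=0 normal +z ; at upright -x => normal=(-sin h,0,cos h)
box=[("scene",S(284,568),(.068,-.051,0)),("scene",S(72,402),(-.068,-.051,0.002)),("scene",S(462,468),(.068,.051,0.002)),
("scene",S(305,400),(.063,-.044,.085)),("scene",S(475,315),(.063,.044,.085)),("scene",S(415,278),(.038,.044,.087)),("scene",S(258,352),(.038,-.044,.087)),
("top",T(130,238),(.038,.044,.087)),("top",T(335,152),(.038,-.044,.087)),("top",T(97,185),(.063,.044,.085)),("top",T(305,80),(.063,-.044,.085)),
]
fl=[("scene",S(148,103),0,-.038),("scene",S(297,48),0,.038),("top",T(209,388),0,.038),("top",T(400,312),0,-.038)]
def res(p,full=False):
    r=[]
    for n,uv,L in box: r.append(proj(n,W(p,L))[0]-uv)
    for n,uv,u,v in fl:
        r.append(proj(n,W(p,flap(p,p[4]+.084,v,0)))[0]-uv)
    return np.array(r) if full else np.array(r).ravel()
s=least_squares(res,[.6,0,.3,1.4,.0015],loss="soft_l1")
print(s.x);print(np.round(res(s.x,True),1))
p=s.x
for k,L in dict(hinge=(-.052,0,.0755),lip=(.044,0,.08),edge=flap(p,.084+p[4],0,0),rib=flap(p,.058+p[4],0,.002)).items(): print(k,W(p,L)[0].round(4))
# independent two-view triangulation of edge corners and lip corners
import cv2
P={n:C[n]["K"]@np.c_[C[n]["R"],C[n]["t"]] for n in C}
for a,b,nm in[(S(148,103),T(400,312),"edge -y"),(S(297,48),T(209,388),"edge +y"),(S(475,315),T(97,185),"lip+y back"),(S(415,278),T(130,238),"lip +y front")]:
    X=cv2.triangulatePoints(P["scene"],P["top"],np.array(a)[:,None],np.array(b)[:,None]);print(nm,(X[:3]/X[3]).ravel().round(4))
E
python3 f0.py
```

```text
[ 6.02694165e-01  3.43204701e-02  4.30238070e-01  1.36408431e+00
 -4.55926973e-04]
[[ 0.2  1.5]
 [-0.6  0.1]
 [ 1.6 -0.3]
 [-0.9 -3.2]
 [-1.7 -3.1]
 [ 1.6 -2.1]
 [-0.5 -0.5]
 [-1.2 -1. ]
 [-0.2 -1.8]
 [ 0.  -2. ]
 [ 0.5  0.4]
 [-0.1  0.4]
 [-0.3 -0.4]
 [-0.4  0.4]
 [-0.  -0.8]]
hinge [0.5554 0.0126 0.0755]
lip [0.6427 0.0527 0.08  ]
edge [0.571  0.0198 0.1573]
rib [0.5644 0.0167 0.1322]
edge -y [ 0.5853 -0.0146  0.1571]
edge +y [0.5563 0.0539 0.1571]
lip+y back [0.6388 0.1029 0.0759]
lip +y front [0.6173 0.0878 0.0818]
```

```bash
cat >> f0.py <<'E'
np.save("p.npy",p)
segs=[]
def q(L): segs.append(L+[L[0]])
q([(.038,-.044,.087),(.038,.044,.087),(.063,.044,.085),(.063,-.044,.085)])
q([(x,y,0) for x,y in((.068,-.051),(.068,.051),(-.068,.051),(-.068,-.051))])
q([(x,y,.072) for x,y in((.065,-.048),(.065,.048),(-.065,.048),(-.065,-.048))])
q([flap(p,u+p[4],v,0) for u,v in((.006,-.038),(.006,.038),(.084,.038),(.084,-.038))])
q([flap(p,u+p[4],v,.010) for u,v in((.058,-.03),(.058,.03),(.064,.03),(.064,-.03))])
for n,(x0,y0,w,h,s) in dict(scene=(280,180,120,130,4.5),top=(260,180,90,95,6)).items():
    im=cv2.imread(f"pics/{n}0.png")[y0:y0+h,x0:x0+w];im=cv2.convertScaleAbs(cv2.resize(im,None,fx=s,fy=s),alpha=1.6)
    for L in segs:
        uv=(proj(n,W(p,L))-[x0,y0]+.5)*s
        cv2.polylines(im,[uv.round().astype(int)],False,(255,0,255),1)
    cv2.imwrite(f"pics/o_{n}.png",im)
a=cv2.imread("pics/o_scene.png");b=cv2.imread("pics/o_top.png")
h=max(a.shape[0],b.shape[0]);f=lambda x:cv2.copyMakeBorder(x,0,h-x.shape[0],0,0,cv2.BORDER_CONSTANT)
m=np.hstack([f(a),f(b)]);m=cv2.resize(m,None,fx=.74,fy=.74,interpolation=cv2.INTER_AREA);cv2.imwrite("pics/o.png",m);print(m.shape)
E
python3 f0.py|tail -1
```

```text
(433, 799, 3)
```

View pics/o.png

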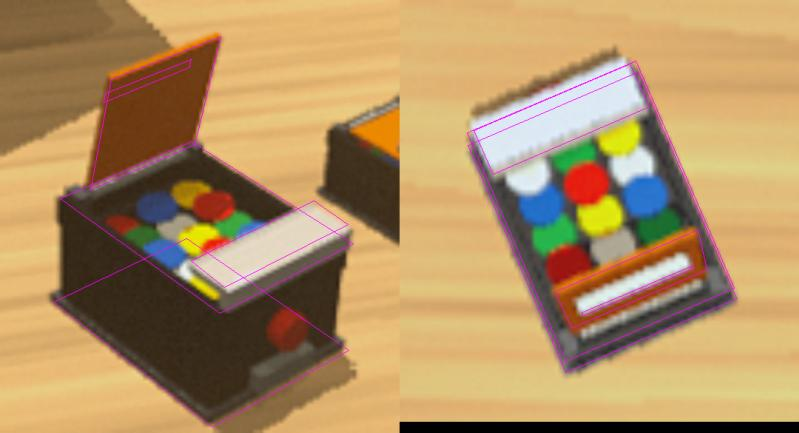

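```bash
sed -i 's/(\.063,\(-\?\)\.044,\.085)/(.067,\1.044,.085)/g' f0.py; python3 f0.py
cat > plan.py <<'E'
import sys,numpy as np
from rig import *
from fit import W,flap
from scipy.spatial.transform import Rotation as Ro
p=np.load("p.npy"); a=p[2]
Rd=Ro.from_euler("z",a).as_matrix()
def target(cx,cz,t,half=.0095,lat=0):
    t=np.radians(t); d=np.array([np.sin(t),0,-np.cos(t)]); f=np.array([np.cos(t),0,np.sin(t)])
    P=np.array([cx,lat,cz])-half*f
    return W(p,P)[0],d,f
def delta(cx,cz,t,**k):
    o=get_obs(); R0=Ro.from_quat(o["tool_rot"]); P,d,f=target(cx,cz,t,**k)
    best=None
    for s in(1,-1):
        y=Rd@d; z=s*Rd[:,1]; x=np.cross(y,z)
        r=(Ro.from_matrix(np.c_[x,y,z])*R0.inv()).as_rotvec(degrees=True)
        if best is None or np.linalg.norm(r)<np.linalg.norm(best): best=r
    return np.round(best,1),np.round(P-o["position"],4)
def loc():  # measured tip in dispenser frame
    o=get_obs();v=o["position"]-np.r_[p[:2],0];L=Rd.T@v
    y=Rd.T@Ro.from_quat(o["tool_rot"]).as_matrix()[:,1]
    t=np.arctan2(y[0],-y[2]);C=L+.0095*np.array([np.cos(t),0,np.sin(t)])
    print("t",round(o["time"],2),"tcp loc mm",(L*1e3).round(1),"corner",(C*1e3).round(1),"tilt",round(np.degrees(t),1),"F loc",(Rd.T@o["ft_force"]).round(1),"w",round(o["grip_width"],4))
E
python3 - <<'E'
from plan import *
print(get_obs()["tool_rot"]); print(Ro.from_quat(get_obs()["tool_rot"]).as_matrix().round(2))
for c in((-.12,.19,30),(-.085,.118,30)): print(delta(*c),target(*c)[0])
loc()
E
```

```text
[ 6.01578365e-01  3.37289322e-02  4.26742736e-01  1.34965871e+00
 -2.29765675e-04]
[[-0.5  1.1]
 [-1.  -0.3]
 [ 1.1 -0.6]
 [ 0.  -2.4]
 [-0.6 -2.3]
 [ 1.1 -2.4]
 [-1.1 -0.9]
 [-1.  -0.5]
 [ 0.2 -1.2]
 [-0.4 -3.2]
 [ 0.2 -0.7]
 [-0.2  0.4]
 [-0.3 -0.4]
 [-0.4  0.4]
 [-0.  -0.7]]
hinge [0.5542 0.0122 0.0755]
lip [0.6416 0.0519 0.08  ]
edge [0.571  0.0198 0.1572]
rib [0.564  0.0166 0.1323]
edge -y [ 0.5853 -0.0146  0.1571]
edge +y [0.5563 0.0539 0.1571]
lip+y back [0.6388 0.1029 0.0759]
lip +y front [0.6173 0.0878 0.0818]
(433, 799, 3)
[-0.11745671  0.69798294 -0.6965821   0.11746107]
[[-0.94 -0.    0.33]
 [-0.33  0.   -0.94]
 [-0.   -1.   -0.  ]]
(array([ 11. , -27.9,   5.2]), array([ 0.2802,  0.5705, -0.0364])) [ 0.4848507  -0.01934533  0.18525   ]
(array([ 11. , -27.9,   5.2]), array([ 0.312 ,  0.585 , -0.1084])) [ 0.51671186 -0.00485856  0.11325   ]
t 0.1 tcp loc mm [-619.4 -403.4  221.7] corner [-609.9 -403.4  221.7] tilt 0.0 F loc [ 0.2 -1.   0.1] w 0.0868
```

View pics/o.png

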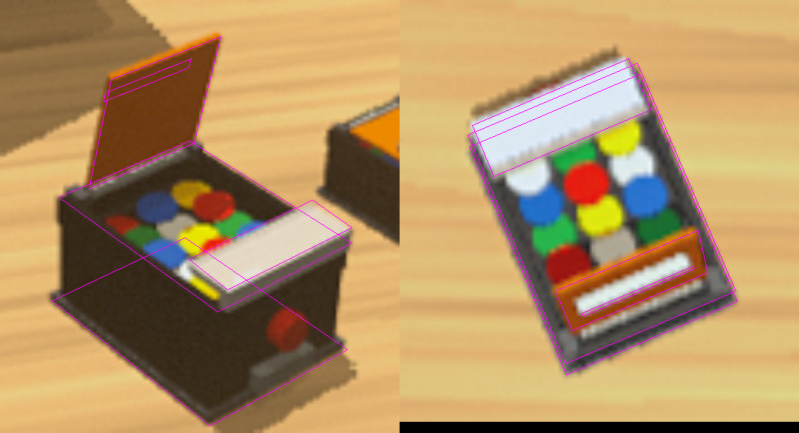

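Emit:
jog_arm --increments '[[[2, -4, 1, 0.02, 0.04, 0.02, 1], [3, -8, 2, 0.04, 0.085, 0.03, 1], [4, -12, 3, 0.065, 0.13, 0.03, 1], [6, -15, 3, 0.085, 0.175, 0.03, 1], [7, -19, 4, 0.11, 0.22, 0.03, 1], [9, -23, 5, 0.13, 0.265, 0.03, 1], [10, -26, 5, 0.15, 0.31, 0.03, 1], [11, -28, 5, 0.17, 0.355, 0.03, 1]]]' --squeeze 20

```text
time: 0.9
position: [0.3747, -0.2332, 0.2514]
tool_rot: [0.037, 0.706, -0.629, 0.323]
ft_force: [0.7, -0.4, 0.6]
grip_width: 0.0311
```

```bash
python3 - <<'E'
from plan import *
print(delta(-.12,.19,30)); loc()
E
```

```text
(array([-0.1,  0.2,  0.3]), array([ 0.1101,  0.2139, -0.0662]))
t 0.9 tcp loc mm [-317.  -149.1  251.4] corner [-308.8 -149.1  256.2] tilt 30.2 F loc [ 0.5 -0.6  0.6] w 0.0311
```

Emit:
jog_arm --increments '[[[0, 0, 0, 0.02, 0.04, 0, 1], [0, 0, 0, 0.045, 0.085, -0.01, 1], [0, 0, 0, 0.065, 0.13, -0.025, 1], [0, 0, 0, 0.09, 0.175, -0.045, 1], [0, 0, 0, 0.11, 0.214, -0.066, 1], [0, 0, 0, 0.11, 0.214, -0.066, 1], [0, 0, 0, 0.11, 0.214, -0.066, 1]]]'

```text
time: 1.6
position: [0.4843, -0.0171, 0.1845]
tool_rot: [0.035, 0.707, -0.628, 0.324]
ft_force: [-0.2, 0.1, -0.0]
grip_width: 0.0005
```

```bash
python3 - <<'E'
from plan import *
import cv2
loc(); print(delta(-.075,.115,30))
a=camera("scene")[...,::-1];cv2.imwrite("pics/s1.png",cv2.convertScaleAbs(cv2.resize(a[130:320,220:450],None,fx=3,fy=3,interpolation=cv2.INTER_CUBIC),alpha=1.5))
E
```

```text
t 1.6 tcp loc mm [-127.8    2.3  184.5] corner [-119.6    2.3  189.3] tilt 30.1 F loc [-0.2  0.2 -0. ] w 0.0005
(array([-0.2,  0. ,  0. ]), array([ 0.0415,  0.0163, -0.0743]))
```

View pics/s1.png

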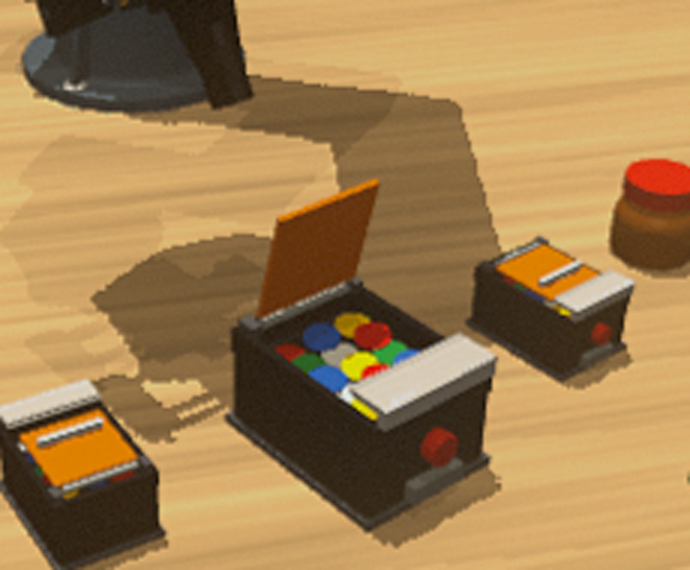

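```bash
cat >> plan.py <<'E'
def arc(hs,u=.040,w=.002,k=30/1.35):
    for h in hs:
        print(round(h,2),delta(-.052+u*np.cos(h)-w*np.sin(h),.0755+u*np.sin(h)+w*np.cos(h),k*h))
E
python3 - <<'E'
from plan import *
print(delta(-.06,.115,30)); arc([1.35,1.25,1.15])
E
```

```text
(array([-0.1,  0.1,  0.2]), array([ 0.0547,  0.0244, -0.0749]))
1.35 (array([-0.1,  0.1,  0.2]), array([ 0.0682,  0.0305, -0.075 ]))
1.25 (array([-1. ,  2.2,  0.2]), array([ 0.0716,  0.0321, -0.0755]))
1.15 (array([-1.9,  4.2,  0.2]), array([ 0.0749,  0.0336, -0.0765]))
```

Emit:
jog_arm --increments '[[[0, 0, 0, 0.015, 0.006, -0.035, 1], [0, 0, 0, 0.03, 0.012, -0.065, 1], [0, 0, 0, 0.042, 0.016, -0.074, 1], [0, 0, 0, 0.042, 0.016, -0.074, 1]]]'

```text
time: 2.05
position: [0.5282, -0.0053, 0.1105]
tool_rot: [0.037, 0.706, -0.629, 0.322]
ft_force: [-0.0, -0.2, 0.5]
grip_width: 0.0005
```

```bash
python3 - <<'E'
from plan import *
loc();arc(np.arange(1.35,.4,-.1))
E
```

```text
t 2.05 tcp loc mm [-83.   -5.1 110.5] corner [-74.7  -5.1 115.3] tilt 30.2 F loc [-0.1 -0.1  0.5] w 0.0005
1.35 (array([-0.1,  0.2,  0.4]), array([ 0.0248,  0.0169, -0.0003]))
1.25 (array([-1. ,  2.2,  0.4]), array([ 0.0282,  0.0185, -0.0009]))
1.15 (array([-1.9,  4.2,  0.4]), array([ 0.0315,  0.02  , -0.0018]))
1.05 (array([-2.8,  6.2,  0.4]), array([ 0.0346,  0.0214, -0.0031]))
0.95 (array([-3.7,  8.3,  0.4]), array([ 0.0377,  0.0228, -0.0048]))
0.85 (array([-4.6, 10.3,  0.4]), array([ 0.0405,  0.0241, -0.0067]))
0.75 (array([-5.6, 12.3,  0.4]), array([ 0.0432,  0.0253, -0.009 ]))
0.65 (array([-6.5, 14.3,  0.4]), array([ 0.0456,  0.0264, -0.0116]))
0.55 (array([-7.4, 16.4,  0.4]), array([ 0.0477,  0.0273, -0.0144]))
0.45 (array([-8.3, 18.4,  0.4]), array([ 0.0495,  0.0282, -0.0175]))
```

Emit:
jog_arm --increments '[[[0, 0, 0, 0.008, 0.006, 0, 1], [0, 0, 0, 0.016, 0.012, 0, 1], [0, 0, 0, 0.022, 0.016, 0, 1], [0, 0, 0, 0.025, 0.017, 0, 1], [-0.5, 1, 0, 0.0265, 0.018, -0.0005, 1], [-1, 2, 0, 0.028, 0.0185, -0.001, 1], [-1.5, 3, 0, 0.03, 0.019, -0.001, 1], [-2, 4, 0, 0.0315, 0.02, -0.002, 1]]]'

```text
time: 2.85
position: [0.5594, 0.0129, 0.1096]
tool_rot: [0.011, 0.705, -0.643, 0.298]
ft_force: [-2.5, -1.6, 1.5]
grip_width: 0.0002
```

```bash
python3 - <<'E'
from plan import *
loc();arc(np.arange(1.15,.3,-.1))
import cv2
a=camera("scene")[...,::-1];cv2.imwrite("pics/s2.png",cv2.convertScaleAbs(cv2.resize(a[130:320,220:450],None,fx=3,fy=3,interpolation=cv2.INTER_CUBIC),alpha=1.5))
E
```

```text
t 2.85 tcp loc mm [-47.   -1.5 109.6] corner [-38.5  -1.5 113.7] tilt 25.7 F loc [-2.9 -0.4  1.5] w 0.0002
1.15 (array([0.2, 0.2, 0.5]), array([ 0.0003,  0.0017, -0.0009]))
1.05 (array([-0.7,  2.3,  0.5]), array([ 0.0035,  0.0032, -0.0022]))
0.95 (array([-1.6,  4.3,  0.5]), array([ 0.0065,  0.0046, -0.0038]))
0.85 (array([-2.5,  6.3,  0.5]), array([ 0.0093,  0.0059, -0.0058]))
0.75 (array([-3.4,  8.3,  0.4]), array([ 0.012 ,  0.0071, -0.0081]))
0.65 (array([-4.4, 10.4,  0.4]), array([ 0.0144,  0.0082, -0.0107]))
0.55 (array([-5.3, 12.4,  0.4]), array([ 0.0165,  0.0091, -0.0135]))
0.45 (array([-6.2, 14.4,  0.4]), array([ 0.0183,  0.01  , -0.0165]))
0.35 (array([-7.1, 16.5,  0.4]), array([ 0.0199,  0.0107, -0.0198]))
```

View pics/s2.png

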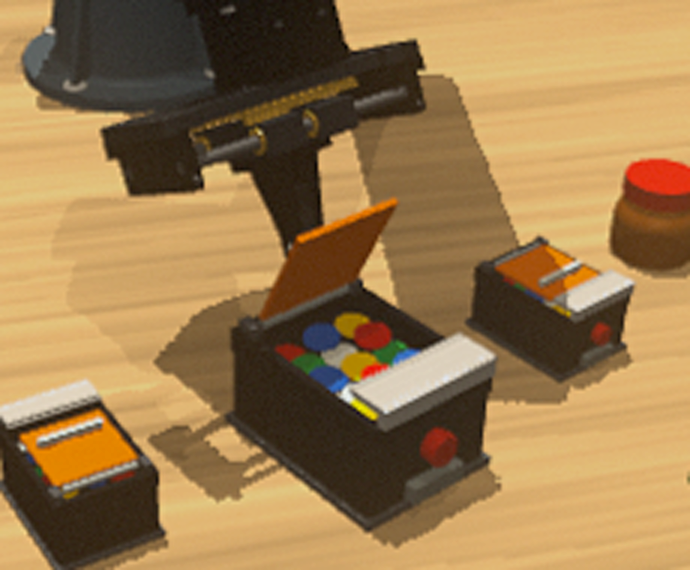

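The flap edge has moved from crop (297,200) to about (315,225). It is folding at about 3 N and the box hasn't moved, so I'll continue.

Emit:
jog_arm --increments '[[[-0.5, 2, 0.5, 0.003, 0.003, -0.002, 1], [-1.5, 4, 0.5, 0.0065, 0.0045, -0.004, 1], [-2.5, 6, 0.5, 0.0095, 0.006, -0.006, 1], [-3.5, 8, 0.5, 0.012, 0.007, -0.008, 1], [-4.5, 10, 0.5, 0.0145, 0.008, -0.0105, 1], [-5, 12, 0.5, 0.0165, 0.009, -0.0135, 1], [-6, 14, 0.5, 0.018, 0.01, -0.0165, 1], [-7, 16, 0.5, 0.02, 0.0105, -0.02, 1]]]'

```text
time: 3.7
position: [0.5786, 0.0224, 0.0904]
tool_rot: [-0.101, 0.7, -0.679, 0.198]
ft_force: [-3.2, 0.7, 2.2]
grip_width: -0.0
```

```bash
python3 - <<'E'
from plan import *
loc();arc(np.arange(.4,-.11,-.1))
import cv2
a=camera("scene")[...,::-1];cv2.imwrite("pics/s3.png",cv2.convertScaleAbs(cv2.resize(a[130:320,220:450],None,fx=3,fy=3,interpolation=cv2.INTER_CUBIC),alpha=1.5))
E
```

```text
t 3.7 tcp loc mm [-25.6  -0.8  90.4] corner [-16.1  -0.8  91.7] tilt 8.1 F loc [-2.6  2.   2.2] w -0.0
0.4 (array([ 0.4, -0.7, -0.1]), array([-0.0001,  0.0008,  0.0011]))
0.3 (array([-0.5,  1.3, -0.1]), array([ 0.0013,  0.0014, -0.0023]))
0.2 (array([-1.5,  3.3, -0.1]), array([ 0.0023,  0.0019, -0.0057]))
0.1 (array([-2.4,  5.3, -0.1]), array([ 0.003 ,  0.0022, -0.0093]))
0.0 (array([-3.3,  7.4, -0.1]), array([ 0.0034,  0.0024, -0.0129]))
-0.1 (array([-4.2,  9.4, -0.1]), array([ 0.0034,  0.0024, -0.0165]))
```

View pics/s3.png

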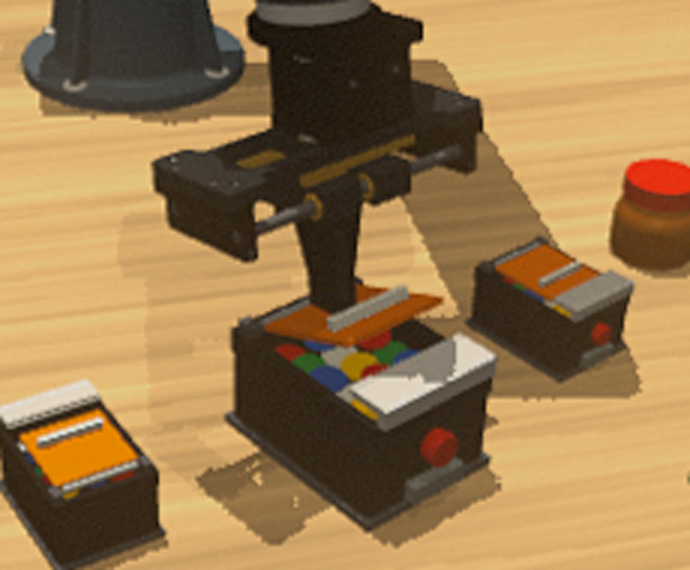

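The flap is at about 0.4 rad, with the finger just behind the rib. Next I press it flat.

Emit:
jog_arm --increments '[[[-0.5, 1.5, 0, 0.0005, 0.001, -0.0025, 1], [-1.5, 3.5, 0, 0.001, 0.001, -0.006, 1], [-2.5, 5.5, 0, 0.001, 0.001, -0.0095, 1], [-3.3, 7.4, 0, 0.001, 0.001, -0.012, 1], [-3.3, 7.4, 0, 0.001, 0.001, -0.013, 1], [-3.3, 7.4, 0, 0.001, 0.001, -0.013, 1]]]'

```text
time: 4.35
position: [0.5826, 0.0232, 0.0782]
tool_rot: [0.148, -0.691, 0.691, -0.152]
ft_force: [2.2, 0.5, 3.2]
grip_width: 0.0007
```

```bash
python3 - <<'E'
from plan import *
loc();arc([0])
import cv2
a=camera("scene")[...,::-1];cv2.imwrite("pics/s4.png",cv2.convertScaleAbs(cv2.resize(a[180:310,280:400],None,fx=4.5,fy=4.5,interpolation=cv2.INTER_CUBIC),alpha=1.5))
E
```

```text
t 4.35 tcp loc mm [-21.6  -1.8  78.2] corner [-12.1  -1.8  78.2] tilt 0.3 F loc [ 2.2 -0.5  3.2] w 0.0007
0 (array([-0. ,  0.3, -0. ]), array([-0.0006,  0.0017, -0.0007]))
```

View pics/s4.png

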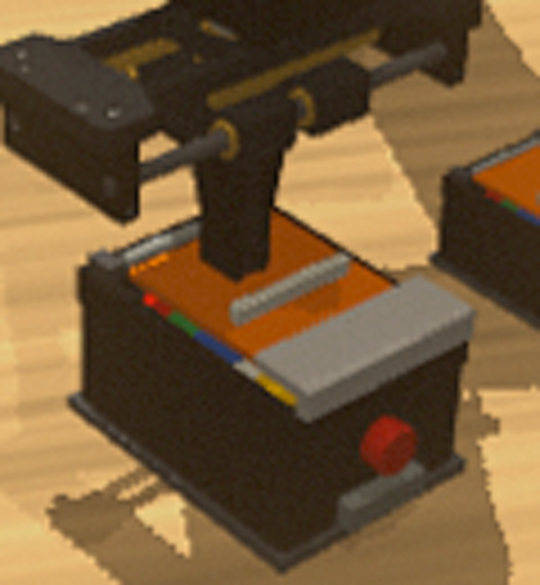

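Emit:
jog_arm --increments '[[[0, 0, 0, 0, 0.001, -0.001, 1], [0, 0, 0, 0, 0.001, -0.002, 1], [0, 0, 0, 0, 0.001, -0.002, 1]]]'

```text
time: 4.7
position: [0.5825, 0.0232, 0.0775]
tool_rot: [0.148, -0.69, 0.692, -0.152]
ft_force: [-0.9, -1.0, 9.9]
grip_width: 0.0005
```

```bash
python3 - <<'E'
from plan import *
loc(); print(Rd[:2,0])
E
```

```text
t 4.7 tcp loc mm [-21.7  -1.7  77.5] corner [-12.2  -1.7  77.6] tilt 0.3 F loc [-1.3 -0.5  9.9] w 0.0005
[0.91031878 0.41390786]
```

Emit:
jog_arm --increments '[[[0, 0, 0, 0.0025, 0.001, -0.0015, 1], [0, 0, 0, 0.005, 0.0025, -0.0015, 1], [0, 0, 0, 0.008, 0.0035, -0.0015, 1], [0, 0, 0, 0.011, 0.005, -0.0015, 1], [0, 0, 0, 0.0135, 0.006, -0.0015, 1], [0, 0, 0, 0.016, 0.0075, -0.0015, 1], [0, 0, 0, 0.0185, 0.0085, -0.0015, 1], [0, 0, 0, 0.0205, 0.0095, -0.0015, 1]]]'

```text
time: 5.5
position: [0.6004, 0.0316, 0.077]
tool_rot: [0.151, -0.69, 0.692, -0.151]
ft_force: [-7.5, -5.6, 13.1]
grip_width: 0.0007
```

```bash
python3 - <<'E'
from plan import *
loc()
import cv2
a=camera("scene")[...,::-1];cv2.imwrite("pics/s5.png",cv2.convertScaleAbs(cv2.resize(a[180:310,280:400],None,fx=4.5,fy=4.5,interpolation=cv2.INTER_CUBIC),alpha=1.5))
E
```

```text
t 5.5 tcp loc mm [-1.9 -1.5 77. ] corner [ 7.6 -1.5 77. ] tilt -0.0 F loc [-9.2 -2.  13.1] w 0.0007
```

View pics/s5.png

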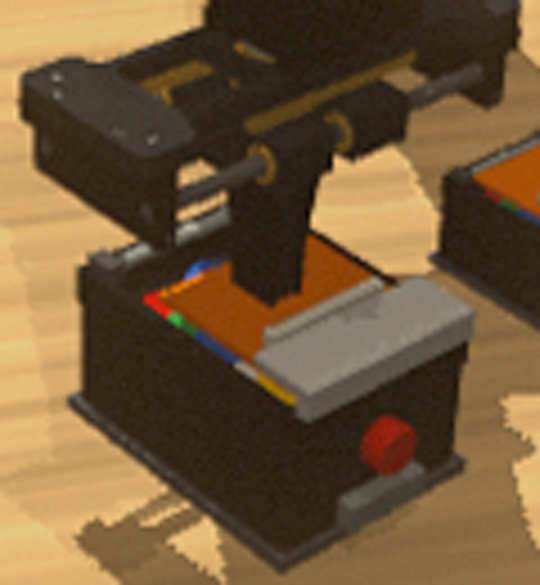

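The flap has travelled with the finger by friction and is almost home. The finger still stands short of the rib, so I'll ease the pressing force and advance to push on the rib.

Emit:
jog_arm --increments '[[[0, 0, 0, 0.0025, 0.001, -0.0005, 1], [0, 0, 0, 0.005, 0.0025, -0.0005, 1], [0, 0, 0, 0.007, 0.0035, -0.0005, 1], [0, 0, 0, 0.009, 0.0045, -0.0005, 1], [0, 0, 0, 0.011, 0.0055, -0.0005, 1], [0, 0, 0, 0.013, 0.0065, -0.0005, 1]]]'

```text
time: 6.15
position: [0.6089, 0.0365, 0.0769]
tool_rot: [0.154, -0.69, 0.692, -0.148]
ft_force: [-6.5, -3.6, 10.7]
grip_width: 0.0002
```

```bash
python3 - <<'E'
from plan import *
loc()
import cv2
a=camera("scene")[...,::-1];cv2.imwrite("pics/s6.png",cv2.convertScaleAbs(cv2.resize(a[180:310,280:400],None,fx=4.5,fy=4.5,interpolation=cv2.INTER_CUBIC),alpha=1.5))
E
```

```text
t 6.15 tcp loc mm [ 7.8 -0.5 76.9] corner [17.3 -0.5 76.8] tilt -0.6 F loc [-7.4 -0.6 10.7] w 0.0002
```

View pics/s6.png

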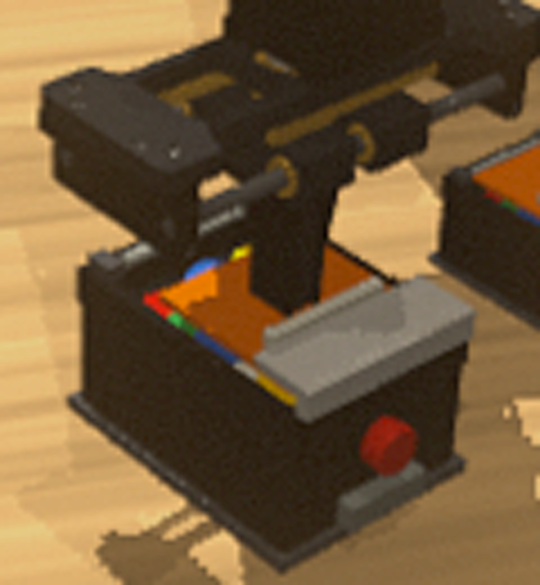

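Emit:
jog_arm --increments '[[[0, 0, 0, 0.0025, 0.001, -0.0005, 1], [0, 0, 0, 0.005, 0.002, -0.0005, 1], [0, 0, 0, 0.007, 0.003, -0.0005, 1], [0, 0, 0, 0.009, 0.004, -0.0005, 1], [0, 0, 0, 0.011, 0.005, -0.0005, 1], [0, 0, 0, 0.0125, 0.0055, -0.0005, 1], [0, 0, 0, 0.0135, 0.006, -0.0005, 1]]]'

```text
time: 6.9
position: [0.6157, 0.0403, 0.0762]
tool_rot: [0.161, -0.69, 0.692, -0.143]
ft_force: [-11.2, -7.9, 11.8]
grip_width: 0.0003
```

```bash
python3 - <<'E'
from plan import *
loc()
import cv2
a=camera("scene")[...,::-1];cv2.imwrite("pics/s7.png",cv2.convertScaleAbs(cv2.resize(a[180:310,280:400],None,fx=4.5,fy=4.5,interpolation=cv2.INTER_CUBIC),alpha=1.5))
E
```

```text
t 6.9 tcp loc mm [15.5  0.2 76.2] corner [25.   0.2 75.9] tilt -1.4 F loc [-13.5  -2.6  11.8] w 0.0003
```

View pics/s7.png

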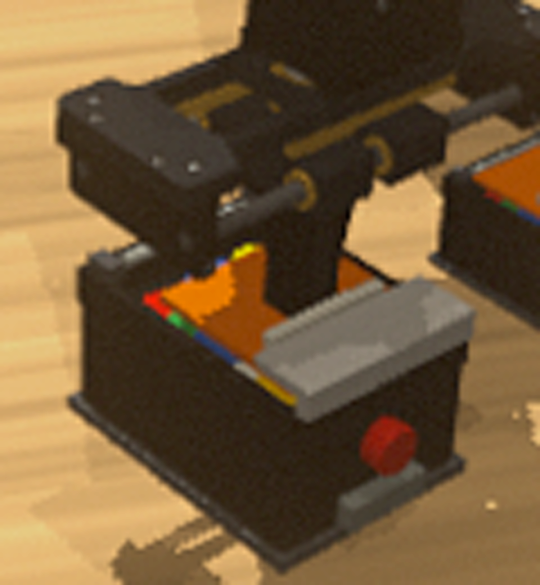

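The finger is against the rib at 13 N and the flap hasn't moved further, so it is at its end stop. I'll give one last firm nudge, then lift straight off.

Emit:
jog_arm --increments '[[[0, 0, 0, 0.0025, 0.001, -0.0005, 1], [0, 0, 0, 0.003, 0.0015, -0.0005, 1], [0, 0, 0, 0.003, 0.0015, -0.0005, 1], [0, 0, 0, 0, 0, 0, 1], [0, 0, 0, 0, 0, 0.004, 1], [0, 0, 0, 0, 0, 0.015, 1], [0, 0, 0, 0, 0, 0.04, 1], [0, 0, 0, -0.02, -0.01, 0.08, 1]]]'

```text
time: 7.75
position: [0.5953, 0.0308, 0.1548]
tool_rot: [0.162, -0.69, 0.691, -0.142]
ft_force: [0.3, 0.2, 1.1]
grip_width: 0.0006
```

Emit:
jog_arm --increments '[[[0, 0, 0, -0.03, -0.02, 0.03, 1], [0, 0, 0, -0.06, -0.05, 0.06, 1], [0, 0, 0, -0.09, -0.09, 0.08, 1], [0, 0, 0, -0.11, -0.13, 0.08, 1], [0, 0, 0, -0.13, -0.17, 0.08, 1], [0, 0, 0, -0.14, -0.2, 0.08, 1], [0, 0, 0, -0.14, -0.2, 0.08, 1]]]'

```text
time: 8.45
position: [0.4537, -0.1724, 0.2351]
tool_rot: [0.161, -0.69, 0.692, -0.14]
ft_force: [1.0, 0.7, 0.6]
grip_width: 0.0005
```

```bash
python3 - <<'E'
from plan import *
from fit import proj
loc()
import cv2
q=p.copy();q[3]=0
L=[[flap(q,u,v,w) for u,v,w in((.08,-.03,.010),(.08,.03,.010),(.086,.03,.010),(.086,-.03,.010),(.08,-.03,.010))],
 [flap(q,u,v,.002) for u,v in((.096,-.038),(.028,-.038),(.028,.038),(.096,.038))]]
out=[]
for n,(x0,y0,w,h,s) in dict(scene=(280,180,120,130,3.5),top=(260,180,90,95,4.2)).items():
    im=camera(n)[...,::-1].copy(); cv2.imwrite(f"pics/end_{n}.png",im)
    im=cv2.convertScaleAbs(cv2.resize(im[y0:y0+h,x0:x0+w],None,fx=s,fy=s,interpolation=cv2.INTER_CUBIC),alpha=1.6)
    im2=im.copy()
    for l in L: cv2.polylines(im2,[((proj(n,W(p,l))-[x0,y0]+.5)*s).round().astype(int)],False,(255,0,255),1)
    out+= [im2 if n=="top" else im] ; 
    if n=="scene": cv2.imwrite("pics/e_s.png",np.hstack([im,im2])[:, :800])
    else: cv2.imwrite("pics/e_t.png",np.hstack([im,im2]))
E
```

```text
t 8.45 tcp loc mm [-219.9 -126.4  235.1] corner [-210.4 -126.4  234.9] tilt -1.7 F loc [1.2 0.3 0.6] w 0.0005
```

View pics/e_s.png

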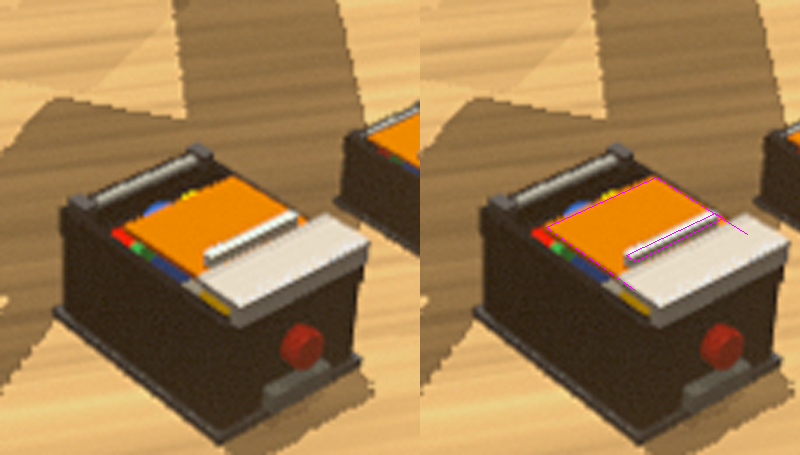

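View pics/e_t.png

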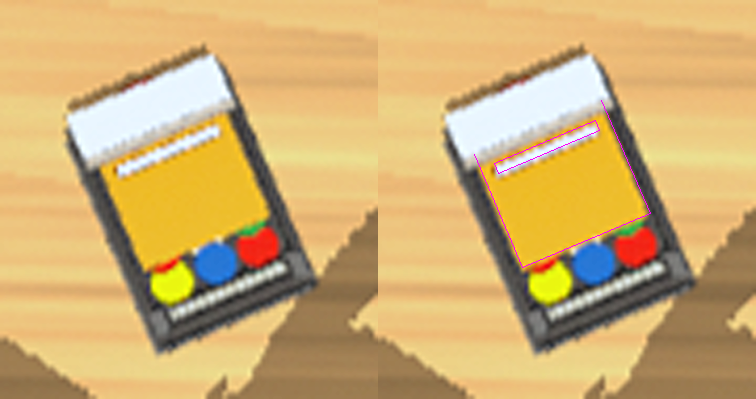

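View pics/end_scene.png

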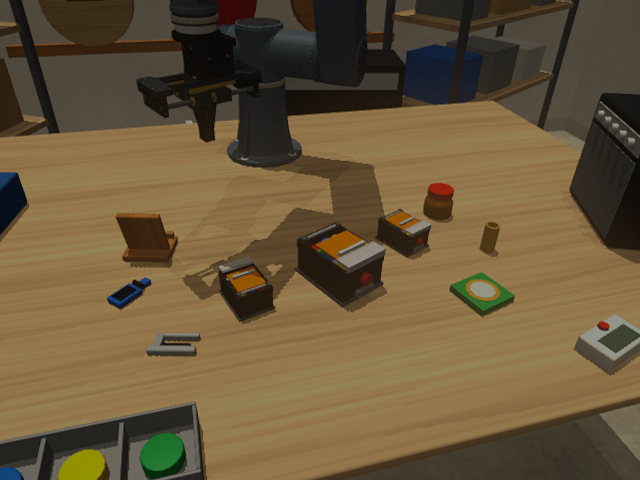

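The flap is shut and matches the fully-home overlay (flap rear edge within about 1 px, rib within about 2 mm). The bystanders haven't moved.

```bash
python3 -c "
from rig import *
print(hand_in())"
```

```text
the job is handed in; nothing more can be done
None
```

The orange flap on the large dispenser is shut and stays shut with nothing touching it. The job is handed in; no verdict is reported.

- **Folding:** I used the closed fingertips and swung the flap over from behind with about 3–4 N, then pressed it flat at about 10 N.
- **Sliding home:** The flap was carried nearly all its travel by friction under the fingertip, not by the rib as you asked. I then ran the finger up against the white rib and pushed at about 13 N. The flap did not move any further, so it was already at its end stop. The gripper then lifted straight off and moved away.
- **Last checks, in both cameras after backing off:**
  - The flap lies flat with its edge under the lip. Its rear edge matches the model of a fully home flap to about 1 px, and the rib to about 2 mm.
  - The dispenser's outline is where it was at the start, and no bystander has visibly moved.
- **Disagreements:** My first fit of the dispenser's lip missed the pictures by 2–3 px. The contact height I measured on the flat flap, 77.5 mm, agreed with the expected value.

The highest force I read between moves was about 18 N in total. I took no reading during the last nudge on the rib. The run took about 8.5 s of the 32 s allowed.

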